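# Start the plate dryer

### The job

Start the plate dryer: on the separate switch box press the raised far end of the rocker until it has gone fully over, then push the long bar key on the dryer all the way down so that it stays down, and then press the large round key all the way in and let it spring back up. Press them in that order, none before its turn, and leave the small square key unpressed. Use the fingertips only, and leave the plates, jar, funnel, stirring stick and mug where they are.

Things in the scene. Friction and masses are not known exactly. Their poses are not given: they have to be found in the camera images.
- switch_box: grey plastic switch box fixed to the shelf, 110 (its x) x 90 (its y) x 45 mm high, one rocker in its top. Origin: centre of its underside; x axis level, from the near end to the far end of the rocker; z up. It stands to the right of the dryer, its place varies by 100 mm, turned up to 0.5 rad
- rocker (a joint): tilt of the rocker about a level axis along the box's y: about 0 (up to 0.04) is off, with the far (+x) end raised; 0.4 rad is fully over, on. Pressing the raised far end down turns it over; about 0.08 N m of friction (4 N at 20 mm from the axis), it stays where it is left and stops hard at 0.4
- rocker_far (a point): point to press: on the top face of the rocker's raised far half, 20 mm out from the axis. The rocker is a white V-shaped cap, 60 mm long (along the box's x), 34 mm wide; in the off position the far half slopes up outward at 23 degrees and its near half is level; when fully over the far half is level, its top face 52 mm above the shelf (4 mm above rocker_axis), 7 mm above the box's top
- rocker_axis (a point): middle of the rocker's axis, 48 mm above the shelf, fixed to the box
- dryer: painted grey dryer housing fixed to the shelf, 160 (its x) x 250 (its y) x 60 mm high, with an air grille in the far half of its top and a row of three white plastic keys, 75 mm apart along its y, on the near half (35 mm in front of its middle). Which key is at which place varies. Origin: centre of its underside; x axis level, from the robot's side to the far side; z up; turned up to 0.35 rad
- bar_key (a joint): travel of the long bar key, m: about 0 is up, 0.006 fully down. Friction of 4 N, no spring: it stays down when pushed down
- bar_key_top (a point): centre of the top face of the long bar key, 48 mm (along the dryer's y) x 18 mm; moves with the key; 74 mm above the shelf when up, 68 mm when down; the dark plate round each key (56 x 60 mm) is 64 mm above the shelf
- round_key (a joint): travel of the large round key, m: 0 is up, 0.006 fully down. Spring of 1.5 N rising to 5 N; comes back up when let go
- round_key_top (a point): centre of the top face of the round key, 32 mm in diameter; 74 mm above the shelf when up, moves with the key
- square_key (a joint): travel of the small square key, m: 0 is up, 0.006 fully down (spring as the round key's); not to be pressed
- square_key_top (a point): centre of the top face of the small square key, 17 x 17 mm; 74 mm above the shelf when up
- plate1: white enamel plate 1 of four (1 nearest the robot), 180 mm across, 11 mm thick, standing on edge in the wire dish rack on the left, reaching 203 mm above the shelf; origin at its centre, x axis its axis
- plate2: white enamel plate 2 of four (1 nearest the robot), 180 mm across, 11 mm thick, standing on edge in the wire dish rack on the left, reaching 203 mm above the shelf; origin at its centre, x axis its axis
- plate3: white enamel plate 3 of four (1 nearest the robot), 180 mm across, 11 mm thick, standing on edge in the wire dish rack on the left, reaching 203 mm above the shelf; origin at its centre, x axis its axis
- plate4: white enamel plate 4 of four (1 nearest the robot), 180 mm across, 11 mm thick, standing on edge in the wire dish rack on the left, reaching 203 mm above the shelf; origin at its centre, x axis its axis
- jar: glass jar with metal cap, 64 mm across, 110 mm high, standing between switch box and dryer; origin: centre of its underside
- funnel: white plastic funnel standing on its wide mouth, 100 mm across, 105 mm high, behind the jar; origin: centre of its underside
- stick: wooden stirring stick, 260 x 18 x 8 mm, lying along its y axis behind the switch box; origin: centre of its underside
- mug: white mug, 80 mm across, 85 mm high, to the right of the switch box, handle at its +y; origin: centre of its underside

How it is judged:
By the outcome, as a careful person would: the job done as asked, in the order asked, and still so for the second after the job is handed in, with the robot touching nothing.
It also fails if it takes over 42 s, if anything falls off the work surface, if the arm or the gripper's body presses on something with over 40 N, if the wrist force passes 120 N, or if a joint passes its speed limit or range.

### The arm

A 6-joint arm with a two-finger parallel gripper is mounted at the origin on the work surface. World frame = base frame: x ahead of the robot, y to its left, z up, the work surface at z = 0. Lengths are in m, angles in rad, forces in N, time in s.
With the tool pointing down it reaches from about 0.4 to 0.825 m from the base axis. Payload 7 kg.
Tool frame: the origin (TCP) lies midway between the tips of the shut fingers; the grasp point (between the pads) lies 19 mm behind it; z points along the fingers, y is the line along which they close (so a half turn about z gives the same grasp; the last joint's range is limited). The gripper opens to 88 mm and grips with 3 to 60 N. Pads are 19 mm wide; open, the fingers measure 130 mm over their backs; the gripper's body (78 mm by 193 mm) begins 47 mm behind the grasp point.
Start: joints at [1.476, 0.359, 0.012, 0, -1.224, -0.288], TCP at [0.252, 0.626, 0.227] pointing down, gripper open.
Joint ranges: [-3.07, 3.07], [-1.43, 2.12], [-1.02, 1.25], [-3.03, 1.67], [-3.05, -0], [-3.03, 3.03]. Speed limits (rad/s): [2.39, 2.39, 3.01, 3.14, 3.14, 3.14].

### API

Orientations are given as [roll, pitch, yaw] about the fixed x, y, z axes, in that order (R = Rz(yaw) Ry(pitch) Rx(roll)).
In Python, from station import arm, grab_frame, camera_params, spot_in gives the robot as it stands.
- The arm moves only by the shell command python3 -m jog 'ROWS' [FORCE]. ROWS is JSON, a list that holds one entry, the list of rows, each a list of 7 numbers: the shift along the tool's x, y, z in mm, then the turn, a rotation vector about the tool's x, y, z in rad, then the finger opening in mm, from 0 to 87.6. In form: [[[x, y, z, wx, wy, wz, fingers], ...]]. A call has 1 to 20 rows; each row is the pose to reach, as a shift and turn from the pose commanded when the call began, along the tool's axes at that moment; what a row does not reach only later rows make up. A row lasts 1/8 s, in which the tool goes at most 62.5 mm and 10.7 degrees, less where a joint would pass 70% of its speed; a pose out of reach is approached as far as the arm can. A call with a gripper value outside its range is refused whole. The fingers move at their own pace and stop on an object; FORCE is the grip in N (left out, the last holds). Time passes only in rows, so rows that repeat a pose let the fingers close. It gives the time, the measured TCP pose, the force, the opening and the grip force at its end, in the units of the state.
- arm.get_state(): the state, without advancing time (a new reading comes with each control period).
- grab_frame(name): name is "scene" or "side" or "wrist"; returns (picture, depth): 480x640x3 uint8, blue, green, red; 480x640 float32, m along the optical axis (not along the pixel's ray), 0 where there is no reading.
- camera_params(name): a dict with "mtx" (3x3 intrinsics, pixels), "R" (3x3) and "t" (3): a world point X has camera coordinates R X + t. Camera axes: x right, y down, z forward; pixel columns grow to the right and rows downward; lengths in m; the calibration is good to about 2 mm. A picture is of the moment at which its call begins: read the wrist's pose just before it. camera_params takes no time and is no camera call; for the wrist camera it gives the pose at the moment of the call.
- arm.job_done(): hands the job in; it is judged then, once.
Trained networks look in the newest picture that a camera, given by its name, has taken for a name from the list of things; names that differ only in an ending like _2 or _b are one class to them, and where a whole thing is asked for, a point or a joint stands for the part that bears it (a point fixed in the world has none). Each returns a list of dicts, best first, with "confidence" (0 to 1); they miss things now and then, are a little off and sometimes report something else, mostly with a low value. They report only what shows in the picture. A call takes as long as a camera call.
- spot_in(query, camera): "uv" ([column, row] in pixels, amid what is visible of it).
The state is a dict: "t": time; "q": joint angles; "qd": joint speeds; "joint_efforts": joint torques, N m; "eef_pos": TCP position; "ee_rot": TCP orientation; "force": force on the tool from outside, world axes, zero at the start; "moment": the same for the moment, N m; "width": finger opening in m; "gripper_force": force on a finger pad.
Only numpy, scipy, OpenCV 4.12 (cv2) and the standard library are available. Lean on these libraries where they do the work, as an engineer would, in place of code of your own. Each camera call takes 0.05 s, during which the arm holds its last target. There are 200 camera calls.

## Working session

There is one attempt and no reset: what is moved stays moved. The work goes in short steps, Python scripts to look and compute and a shell command to move; the robot and the scene stay as the last step left them, time stands still between calls to the robot, and variables do not carry over. Pictures are saved under pics/ and viewed, at most 10 in all, crops included, and the job is handed in when it is done.

```bash
mkdir -p pics; cat > h.py <<'E'
import numpy as np, cv2
from station import arm, grab_frame, camera_params, spot_in
def world(cam,uv,d,P=None):
    P=P or camera_params(cam); K,R,t=np.array(P["mtx"]),np.array(P["R"]),np.array(P["t"]).ravel()
    u,v=int(round(uv[0])),int(round(uv[1])); w=d[max(0,v-1):v+2,max(0,u-1):u+2]; w=w[w>0]
    if not len(w): return None
    return R.T@(np.linalg.inv(K)@np.array([uv[0],uv[1],1])*np.median(w)-t)
def onz(cam,uv,z,P=None):
    P=P or camera_params(cam); K,R,t=np.array(P["mtx"]),np.array(P["R"]),np.array(P["t"]).ravel()
    r=R.T@np.linalg.inv(K)@np.array([uv[0],uv[1],1]); c=-R.T@t
    return c+r*(z-c[2])/r[2]
E
python3 - <<'E'
from h import *
np.set_printoptions(precision=3,suppress=True)
s=arm.get_state(); print(s["t"],s["eef_pos"],s["ee_rot"])
for c in ["scene","side"]:
    im,d=grab_frame(c); cv2.imwrite(f"pics/{c}0.png",im)
    for q in ["switch_box","rocker_far","dryer","bar_key_top","round_key_top","square_key_top","jar","funnel","mug"]:
        for r in spot_in(q,c)[:2]: print(c,q,np.array(r["uv"]).round(),round(r["confidence"],2),world(c,r["uv"],d))
E
```

```text
0.0 [0.252 0.626 0.226] [ 3.14  -0.    -0.383]
scene switch_box [251. 197.] 0.76 [ 0.519 -0.257  0.053]
scene rocker_far [248. 194.] 0.57 [ 0.511 -0.275  0.053]
scene dryer [365. 286.] 0.6 [0.618 0.209 0.061]
scene bar_key_top [252. 198.] 0.31 [ 0.52  -0.255  0.051]
scene round_key_top [372. 262.] 0.58 [0.549 0.191 0.073]
scene square_key_top [396. 275.] 0.37 [0.551 0.268 0.074]
scene square_key_top [260. 288.] 0.27 [ 0.764 -0.047  0.032]
scene jar [275. 235.] 0.75 [ 0.619 -0.091  0.085]
scene jar [504. 278.] 0.21 [0.474 0.52  0.17 ]
scene funnel [260. 288.] 0.87 [ 0.763 -0.045  0.031]
scene funnel [514. 261.] 0.56 [0.434 0.524 0.195]
scene mug [209. 162.] 0.82 [ 0.481 -0.453  0.077]
side switch_box [382. 192.] 0.59 [ 0.512 -0.245  0.047]
side rocker_far [386. 181.] 0.59 [ 0.517 -0.282  0.054]
side rocker_far [284. 336.] 0.45 [0.532 0.266 0.065]
side dryer [334. 212.] 0.72 [ 0.58  -0.077  0.098]
side dryer [273. 314.] 0.63 [0.584 0.227 0.061]
side round_key_top [295. 307.] 0.53 [0.542 0.196 0.075]
side square_key_top [292. 306.] 0.45 [0.549 0.197 0.074]
side square_key_top [386. 181.] 0.25 [ 0.514 -0.283  0.053]
side jar [333. 209.] 0.96 [ 0.581 -0.077  0.111]
side funnel [272. 216.] 0.61 [ 0.748 -0.041  0.037]
side mug [428. 148.] 0.87 [ 0.451 -0.445  0.072]
```

View pics/scene0.png

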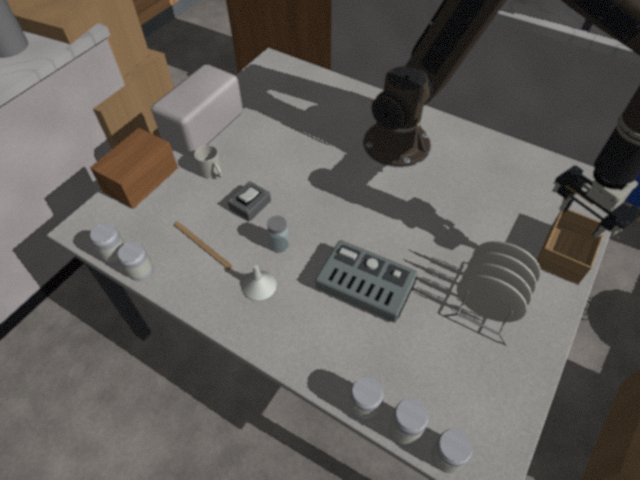

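View pics/side0.png

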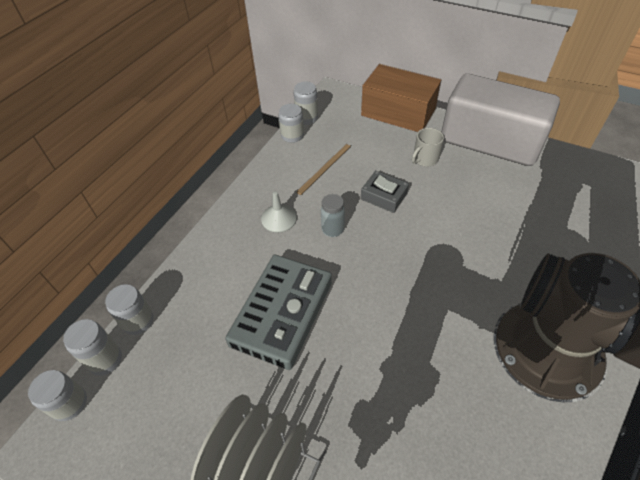

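The scene view shows the bar key at (347,254), the round key at (372,263) and the square key at (397,273). The rocker is at (249,195). The side view agrees, with bar (308,280), round (294,306), square (281,334) and rocker (386,184). The network's bar hit lies on the rocker, so it is wrong. Next I'll refine these and go to a closer view.

```bash
cat >> h.py <<'E'
from scipy.spatial.transform import Rotation as Ro
np.set_printoptions(precision=3,suppress=True)
def delta(p,yaw,p0=None,rot0=None):
    "tool-axis shift (mm) and turn to reach p with tool straight down, yaw"
    s=arm.get_state(); p0=s["eef_pos"] if p0 is None else p0; rot0=s["ee_rot"] if rot0 is None else rot0
    R0=Ro.from_euler("xyz",rot0); R1=Ro.from_euler("xyz",[np.pi,0,yaw])
    return R0.inv().apply(np.array(p)-p0)*1000,(R0.inv()*R1).as_rotvec()
E
python3 - <<'E'
from h import *
for n,a,b,z in [("bar",(347,254),(308,280),.074),("round",(372,263),(294,306),.074),("square",(397,273),(281,334),.074),("rocker",(249,195),(386,184),.054)]:
    print(n,onz("scene",a,z),onz("side",b,z))
P=camera_params("wrist"); R,t=np.array(P["R"]),np.array(P["t"]).ravel()
print("wrist cam",-R.T@t,R[2],P["mtx"])
for tgt in [(.50,.12,.36),(.47,-.27,.30)]:
    for y in (0.0,-.38): print(tgt,y,delta(tgt,y))
E
```

```text
bar [0.561 0.118 0.074] [0.551 0.12  0.074]
round [0.55  0.193 0.074] [0.546 0.196 0.074]
square [0.543 0.268 0.074] [0.538 0.269 0.074]
rocker [ 0.515 -0.268  0.054] [ 0.511 -0.27   0.054]
wrist cam [0.328 0.596 0.384] [-0.283  0.113 -0.953] [[370.311   0.    312.381]
 [  0.    370.311 242.649]
 [  0.      0.      1.   ]]
(0.5, 0.12, 0.36) 0.0 (array([ 418.987,  376.88 , -133.422]), array([ 0.   ,  0.   , -0.383]))
(0.5, 0.12, 0.36) -0.38 (array([ 418.987,  376.88 , -133.422]), array([ 0.   ,  0.   , -0.003]))
(0.47, -0.27, 0.3) 0.0 (array([536.834, 749.857, -73.422]), array([ 0.   ,  0.   , -0.383]))
(0.47, -0.27, 0.3) -0.38 (array([536.834, 749.857, -73.422]), array([ 0.   ,  0.   , -0.003]))
```

```bash
python3 -m jog '[[[0,0,-60,0,0,0,0],[0,0,-120,0,0,0,0],[40,35,-130,0,0,0,0],[80,70,-130,0,0,-0.1,0],[125,105,-130,0,0,-0.2,0],[170,140,-130,0,0,-0.3,0],[215,178,-130,0,0,-0.38,0],[260,215,-130,0,0,-0.38,0],[305,255,-130,0,0,-0.38,0],[350,295,-130,0,0,-0.38,0],[390,330,-130,0,0,-0.38,0],[404,340,-130,0,0,-0.38,0],[404,340,-130,0,0,-0.38,0],[404,340,-130,0,0,-0.38,0]]]'
python3 - <<'E'
from h import *
im,d=grab_frame("wrist"); P=camera_params("wrist"); cv2.imwrite("pics/w1.png",im); np.savez("w1.npz",d=d,**{k:np.array(v) for k,v in P.items()})
for q in ["bar_key_top","round_key_top","square_key_top"]:
    for r in spot_in(q,"wrist")[:2]: print(q,np.array(r["uv"]).round(),round(r["confidence"],2),world("wrist",r["uv"],d,P),onz("wrist",r["uv"],.074,P))
print(delta((.48,-.27,.30),0))
E
```

```text
t: 2.75
eef_pos: [0.4996, 0.1605, 0.3565]
ee_rot: [-3.141, 0.0, -0.002]
force: [0.0, -1.1, -0.9]
width: 0.0003
gripper_force: 0.0
bar_key_top [351. 148.] 0.87 [0.556 0.116 0.073] [0.556 0.117 0.074]
round_key_top [283. 155.] 0.74 [0.548 0.195 0.073] [0.548 0.195 0.074]
square_key_top [619. 180.] 0.67 [ 0.513 -0.229  0.041] [ 0.518 -0.202  0.074]
square_key_top [223. 162.] 0.61 [0.54  0.265 0.073] [0.54  0.265 0.074]
(array([-19.035, 430.803,  56.518]), array([-0.   , -0.   , -0.001]))
```

View pics/w1.png

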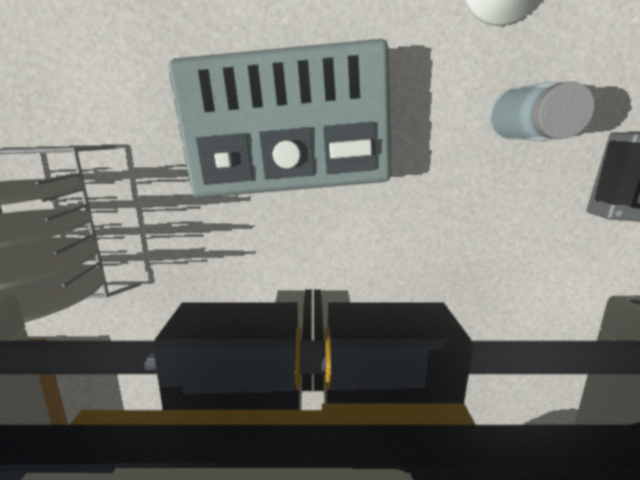

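The wrist view shows the square key at (222,159), the round key at (286,155) and the bar key at (350,149), agreeing with the other cameras. The switch box is at the right edge. Next I'll look over the box.

```bash
python3 -m jog '[[[-5,45,0,0,0,0,0],[-10,95,5,0,0,0,0],[-15,145,15,0,0,0,0],[-20,195,25,0,0,0,0],[-30,245,35,0,0,0,0],[-35,295,45,0,0,0,0],[-40,345,55,0,0,0,0],[-45,395,60,0,0,0,0],[-50,430,60,0,0,0,0],[-50,430,60,0,0,0,0],[-50,430,60,0,0,0,0]]]'
python3 - <<'E'
from h import *
im,d=grab_frame("wrist"); P=camera_params("wrist"); cv2.imwrite("pics/w2.png",im); np.savez("w2.npz",d=d,**{k:np.array(v) for k,v in P.items()})
for q in ["switch_box","rocker_far"]:
    for r in spot_in(q,"wrist")[:2]: print(q,np.array(r["uv"]).round(),round(r["confidence"],2),world("wrist",r["uv"],d,P))
E
```

```text
t: 4.32
eef_pos: [0.4489, -0.2695, 0.2965]
ee_rot: [-3.141, 0.0, -0.003]
force: [-0.3, 0.8, -0.7]
width: 0.0005
gripper_force: 0.0
switch_box [316. 135.] 0.85 [ 0.521 -0.273  0.053]
rocker_far [316. 142.] 0.68 [ 0.514 -0.273  0.051]
```

View pics/w2.png

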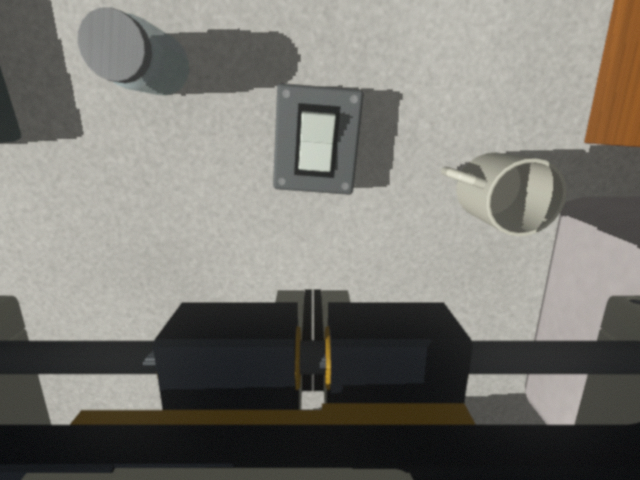

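The wrist view shows the rocker crease at about (317,140), with the far half above it spanning (318,112)–(317,140). The box screws are at (286,93), (354,98), (345,186) and (281,181).

```bash
python3 - <<'E'
from h import *
P=camera_params("wrist"); d=np.load("w2.npz")["d"]
s=[onz("wrist",p,.045,P) for p in [(286,93),(354,98),(345,186),(281,181)]]
c=np.mean(s,0); x=(s[0]+s[1]-s[2]-s[3])/2; x/=np.linalg.norm(x); yaw=np.arctan2(x[1],x[0]); print("centre",c,"yaw",yaw)
print("crease",onz("wrist",(317,140),.052,P),[world("wrist",p,d,P) for p in [(318,115),(318,130),(316,150),(316,165)]])
for r in (.018,.022):
  f=c+r*x; f[2]=.085; print("far",f,delta(f,yaw))
E
```

```text
centre [ 0.514 -0.273  0.045] yaw -0.0809938457902702
crease [ 0.516 -0.273  0.052] [array([ 0.54 , -0.274,  0.061]), array([ 0.526, -0.274,  0.056]), array([ 0.505, -0.272,  0.052]), array([ 0.49 , -0.272,  0.053])]
far [ 0.532 -0.274  0.085] (array([ 82.997,   5.09 , 211.801]), array([-0.  , -0.  ,  0.08]))
far [ 0.536 -0.275  0.085] (array([ 86.984,   5.409, 211.803]), array([-0.  , -0.  ,  0.08]))
```

```bash
python3 -m jog '[[[40,3,40,0,0,0.08,0],[80,5,80,0,0,0.08,0],[86,5,130,0,0,0.08,0],[86,5,180,0,0,0.08,0],[86,5,215,0,0,0.08,0],[86,5,225,0,0,0.08,0],[86,5,229,0,0,0.08,0],[86,5,232,0,0,0.08,0],[86,5,235,0,0,0.08,0],[86,5,238,0,0,0.08,0],[86,5,240,0,0,0.08,0],[86,5,242,0,0,0.08,0],[86,5,244,0,0,0.08,0],[86,5,244,0,0,0.08,0]]]'
```

```text
t: 6.22
eef_pos: [0.5345, -0.2753, 0.0523]
ee_rot: [-3.142, 0.0, -0.083]
force: [3.1, -1.2, 2.2]
width: 0.0003
gripper_force: 1.6
```

```bash
python3 -m jog '[[[0,0,1,0,0,0,0],[0,0,2,0,0,0,0],[0,0,2.5,0,0,0,0],[0,0,2.5,0,0,0,0]]]'
```

```text
t: 6.72
eef_pos: [0.5346, -0.2754, 0.052]
ee_rot: [3.141, -0.0, -0.082]
force: [-1.9, 3.6, 20.7]
width: 0.0003
gripper_force: 10.1
```

At 20 N the tip stops at 52 mm, which is the hard stop. I'll lift and verify with depth.

```bash
python3 -m jog '[[[0,0,-20,0,0,0,0],[-10,0,-70,0,0,0,0],[-50,0,-120,0,0,0,0],[-86,0,-170,0,0,0,0],[-86,0,-215,0,0,0,0],[-86,0,-242,0,0,0,0],[-86,0,-242,0,0,0,0]]]'
python3 - <<'E'
from h import *
im,d=grab_frame("wrist"); P=camera_params("wrist"); cv2.imwrite("pics/w3.png",cv2.resize(im[60:220,200:440],None,fx=3,fy=3))
K,R,t=np.array(P["mtx"]),np.array(P["R"]),np.array(P["t"]).ravel()
c=np.array([.515,-.273]);x=np.array([np.cos(-.081),np.sin(-.081)])
for r in (-.025,-.018,-.01,.01,.018,.025):
    q=K@(R@np.r_[c+r*x,.052]+t); print(r,world("wrist",q[:2]/q[2],d,P))
# dryer pose
b=np.array([.556,.117]); dy=np.array([.54,.265])-b; yaw=np.arctan2(-dy[0],dy[1]); print("dyaw",yaw)
for y in (yaw,yaw+np.pi/2,yaw-np.pi/2): print(delta((.556,.117,.20),y))
E
```

```text
t: 7.6
eef_pos: [0.4484, -0.2681, 0.2934]
ee_rot: [-3.141, -0.001, -0.083]
force: [-0.4, 0.8, -1.0]
width: 0.0005
gripper_force: 0.0
-0.025 [ 0.491 -0.271  0.059]
-0.018 [ 0.497 -0.272  0.056]
-0.01 [ 0.505 -0.272  0.053]
0.01 [ 0.525 -0.274  0.05 ]
0.018 [ 0.533 -0.274  0.049]
0.025 [ 0.54  -0.275  0.049]
dyaw 0.10768987083282076
(array([  75.787, -392.347,   91.915]), array([-0.001,  0.001, -0.191]))
(array([  75.787, -392.347,   91.915]), array([-0.002,  0.   , -1.762]))
(array([  75.787, -392.347,   91.915]), array([0.   , 0.002, 1.38 ]))
```

View pics/w3.png

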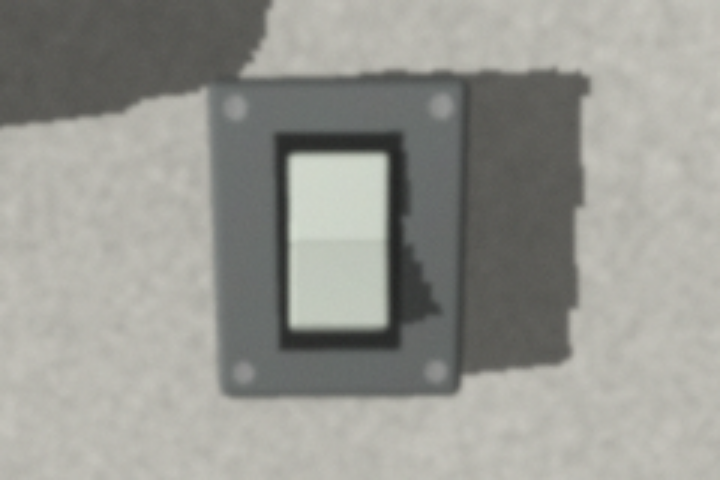

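The crop shows the rocker's far half level, with its near half now raised, so the rocker is on. Next is the bar key.

```bash
python3 -m jog '[[[10,-50,0,0,0,-0.04,0],[20,-100,0,0,0,-0.08,0],[30,-150,0,0,0,-0.12,0],[40,-200,0,0,0,-0.16,0],[50,-250,0,0,0,-0.19,0],[60,-300,10,0,0,-0.19,0],[70,-350,40,0,0,-0.19,0],[76,-392,80,0,0,-0.19,0],[76,-392,130,0,0,-0.19,0],[76,-392,170,0,0,-0.19,0],[76,-392,195,0,0,-0.19,0],[76,-392,205,0,0,-0.19,0],[76,-392,205,0,0,-0.19,0],[76,-392,205,0,0,-0.19,0]]]'
python3 - <<'E'
from h import *
print(delta((.556,.117,.068),.108))
E
```

```text
t: 9.4
eef_pos: [0.5576, 0.1163, 0.0879]
ee_rot: [-3.141, -0.001, 0.107]
force: [0.3, -0.8, 0.5]
width: -0.0001
gripper_force: 0.0
(array([-1.528, -0.851, 19.888]), array([-0.   , -0.001, -0.001]))
```

```bash
python3 -m jog '[[[-1,-1,4,0,0,0,0],[-1,-1,8,0,0,0,0],[-1,-1,11,0,0,0,0],[-1,-1,13,0,0,0,0],[-1,-1,15,0,0,0,0],[-1,-1,17,0,0,0,0],[-1,-1,19,0,0,0,0],[-1,-1,21,0,0,0,0],[-1,-1,21,0,0,0,0]]]'
```

```text
t: 10.52
eef_pos: [0.5561, 0.1171, 0.0681]
ee_rot: [3.141, -0.001, 0.108]
force: [-8.8, -0.2, 21.8]
width: 0.0004
gripper_force: 11.2
```

```bash
python3 -m jog '[[[1,0,-20,0,0,0,0],[0,0,-70,0,0,0,0],[-40,-25,-120,0,0,0,0],[-75,-50,-170,0,0,0,0],[-85,-75,-200,0,0,0,0],[-85,-75,-200,0,0,0,0],[-85,-75,-200,0,0,0,0]]]'
python3 - <<'E'
from h import *
im,d=grab_frame("wrist"); P=camera_params("wrist"); cv2.imwrite("pics/w4.png",im)
for q in ["bar_key_top","round_key_top","square_key_top"]:
    for r in spot_in(q,"wrist")[:1]: print(q,np.array(r["uv"]).round(),round(r["confidence"],2),world("wrist",r["uv"],d,P))
print(delta((.548,.192,.09),.108))
E
```

```text
t: 11.4
eef_pos: [0.4632, 0.1827, 0.2656]
ee_rot: [-3.141, 0.0, 0.108]
force: [-0.5, -0.5, -0.3]
width: 0.0004
gripper_force: 0.0
bar_key_top [395. 121.] 0.77 [0.555 0.117 0.067]
round_key_top [310. 120.] 0.86 [0.548 0.194 0.072]
square_key_top [230. 119.] 0.69 [0.541 0.266 0.073]
(array([ 85.475,  -1.326, 174.656]), array([ 0.001,  0.002, -0.002]))
```

View pics/w4.png

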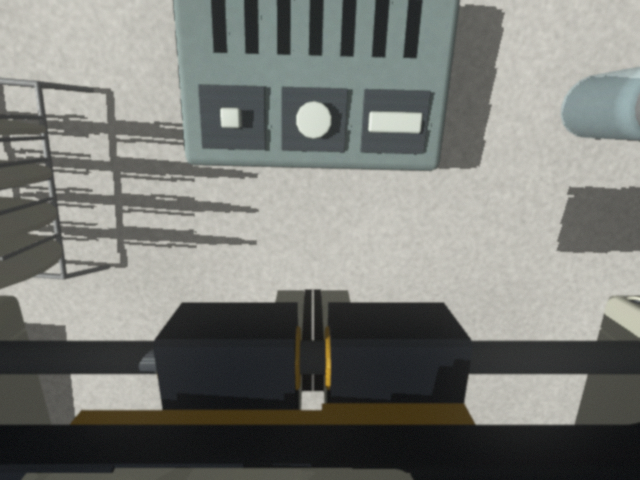

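The view shows the bar key sitting lower: depth reads 67 mm there, against 72–73 mm for the round key at (314,120) and the square key at (230,118). Next is the round key.

```bash
python3 -m jog '[[[45,-1,50,0,0,0,0],[85,-1,100,0,0,0,0],[85,-1,145,0,0,0,0],[85,-1,175,0,0,0,0],[85,-1,185,0,0,0,0],[85,-1,189,0,0,0,0],[85,-1,192,0,0,0,0],[85,-1,194,0,0,0,0],[85,-1,196,0,0,0,0],[85,-1,198,0,0,0,0],[85,-1,199.5,0,0,0,0],[85,-1,199.5,0,0,0,0]]]'
```

```text
t: 13.1
eef_pos: [0.5486, 0.1931, 0.0682]
ee_rot: [-3.141, -0.002, 0.108]
force: [-2.8, -0.7, 13.4]
width: 0.0008
gripper_force: 6.8
```

```bash
python3 -m jog '[[[0,0,1,0,0,0,0],[0,0,1,0,0,0,0]]]'; python3 -m jog '[[[0,0,-10,0,0,0,0],[0,0,-50,0,0,0,0],[-40,0,-100,0,0,0,0],[-85,0,-150,0,0,0,0],[-85,0,-199,0,0,0,0],[-85,0,-199,0,0,0,0],[-85,0,-199,0,0,0,0]]]'
python3 - <<'E'
from h import *
im,d=grab_frame("wrist"); P=camera_params("wrist")
for q in ["bar_key_top","round_key_top","square_key_top"]:
    for r in spot_in(q,"wrist")[:1]: print(q,np.array(r["uv"]).round(),world("wrist",r["uv"],d,P))
E
```

```text
t: 13.35
eef_pos: [0.5486, 0.1931, 0.068]
ee_rot: [-3.141, -0.002, 0.108]
force: [-6.8, -0.5, 21.1]
width: 0.0007
gripper_force: 10.5
t: 14.22
eef_pos: [0.4629, 0.1835, 0.2641]
ee_rot: [-3.141, 0.001, 0.107]
force: [-0.1, -1.0, -0.8]
width: -0.0
gripper_force: 0.0
bar_key_top [398. 121.] [0.555 0.116 0.067]
round_key_top [311. 119.] [0.548 0.194 0.072]
square_key_top [231. 119.] [0.541 0.265 0.072]
```

The round key is back up, the bar is still down and the square key is untouched, so I'm handing in.

```bash
python3 -c "
from station import arm
print(arm.job_done())"
```

```text
the job is handed in; nothing more can be done
None
```

I handed the job in at about 14 s: rocker fully over, then bar key down and staying down, then round key pressed to its stop and sprung back up. The square key was left unpressed and the wrist force readings stayed near 20 N.

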